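Pack a loose RF module in its test nest and hold it down flush

ROBOT

A 7-joint arm with a two-finger parallel gripper is mounted at the origin on a cart in front of the work surface, level with it; the furniture and walls round the work are solid. World frame = base frame: x ahead of the robot, y to its left, z up, the work surface at z = 0. Lengths are in mm, angles in rad, forces in N, time in s.
With the tool pointing down it reaches from about 400 to 900 mm from the base axis. Payload 5.6 kg.
Tool frame: the origin (TCP) lies at the very end of the fingers, on their centre line; the grasp point (between the pads) lies env.grasp_offset behind it (env.grasp_offset is the distance from the TCP to the grasp point, in mm); z points along the fingers, y is the line along which they close (so a half turn about z gives the same grasp; the last joint's range is limited). The gripper opens to 92 mm and grips with 3 to 60 N. Pads are 20 mm wide; open, the fingers measure 128 mm over their backs; the gripper's body (75 mm by 189 mm) begins 69 mm behind the grasp point.
Start: joints at [1.078, 0.468, -0.012, 1.603, 0.006, 1.071, -0.056], TCP at [282.572, -585.373, 214.592] pointing down, gripper open.
Joint ranges: [-2.53, 2.53], [-0.31, 2.02], [-1.57, 1.55], [0.28, 2.44], [-1.29, 4.43], [0.15, 1.84], [-2.92, 2.92]. Speed limits (rad/s): [2.57, 2.57, 3.14, 3.14, 3.14, 3.14, 3.14].

INTERFACE

Orientations are given as a rotation vector (axis times angle).
In Python, from rig import env, viewer, monitor gives the robot as it stands (env), with the cameras (viewer) and the readings (monitor).
- The arm moves only by the tool drive_effector, called as name(argument=value, ...) on one line, values as JSON. Schema: {"type":"object","properties":{"segments":{"type":"array","items":{"type":"object","properties":{"pos":{"type":"array","items":{"type":"number"},"minItems":3,"maxItems":3},"rotvec":{"type":"array","items":{"type":"number"},"minItems":3,"maxItems":3}},"additionalProperties":false},"minItems":1,"maxItems":5},"finger_gap":{"type":"number"},"grip_n":{"type":"number"},"only":{"type":"string"},"quiet":{"type":"boolean"},"lines":{"type":"string"}},"required":["segments"],"additionalProperties":false}. segments is a list of rows, 1 to 5 of them, each an object with the fields pos (a list: dx, dy, dz in shares of 250 mm (1.0 is 250 mm)), rotvec (a list: a rotation vector rx, ry, rz in fractions of the full range, 1 being 120 degrees); a field left out counts as zero; each row is the pose to reach, as a shift and turn from the pose commanded when the call began, along the tool's axes at that moment; what a row does not reach only later rows make up. A row lasts 1/10 s, in which the tool goes at most 50 mm and 0.15 rad, less where a joint would pass 70% of its speed; a pose out of reach is approached as far as the arm can. finger_gap is the opening from 0.0 (shut) to 1.0 (fully open), set as the call begins (left out keeps the last). The fingers move at their own pace and stop on an object; grip_n is the grip in N (left out, the last holds). Time passes only in rows, so rows that do not move let the fingers close. The tool returns the time, the measured TCP pose, the force, the opening and the grip force at its end. only (a regular expression) keeps the lines of the reply that match it, lines (a string "A,B") keeps lines A to B, and quiet returns only ok. A shift or turn number past 1, either way, is cut back to 1. Input that does not fit is refused with a message, and nothing moves.
- monitor.state(): the state, without advancing time (a new reading comes with each control period).
- viewer.camera(name): name is "side" or "top" or "wrist"; returns a dict with "pixels" (480x640x3 uint8, red, green, blue), "vfov" (degrees; the focal length in pixels is half the picture's height over the tangent of half this angle, whatever the lens; pixels are square), "cx", "cy" (the principal point, pixels), "R" (3x3) and "t" (3): a world point X has camera coordinates R X + t. Camera axes: x right, y down, z forward; pixel columns grow to the right and rows downward; lengths in mm; the calibration is good to about 2 mm. The wrist camera is an equidistant fisheye: a pixel r from the principal point sees the ray r / f radians off the axis. A picture is of the moment at which its call begins. There is no depth.
- env.hand_in(): hands the job in; it is judged then, once.
The state is a dict: "time_s": time; "joint_positions": joint angles; "qvel": joint speeds; "effort": joint torques, N m; "ee_pos": TCP position; "tool_rot": TCP orientation; "ft_force": force on the tool from outside, world axes, zero at the start; "wrist_torque": the same for the moment, N m; "finger_gap": opening from 0.0 (shut) to 1.0 (fully open); "gripper_force": force on a finger pad.
Only numpy, scipy, OpenCV 4.12 (cv2) and the standard library are available. Lean on these libraries where they do the work, as an engineer would, in place of code of your own. Each camera call takes 0.05 s, during which the arm holds its last target. There are 200 camera calls.

TASK

Make one of the modules ready for its measurement: two identical RF modules sit on the sprung seats of a two-bay test nest, and one of them has room to slide about in its bay. Take the white plastic spacer from the bench and slide it, wedge foot down, into the gap between module and end block that is wide enough for it, fully home on the nest's base, and let go of it. Then press the module beside it down with the closed fingers until its lid is flush with the nest's bars, and finish while still holding it down; leave the other module and the things lying round undisturbed.

Things in the scene. Friction and masses are not known exactly. Their poses are not given: they have to be found in the camera images.
- nest: fixed black anodised test nest, 104 (x) x 272 (y) mm, base plate 10 mm thick. Origin: centre of its underside on the bench; x away from the robot, y to the left along it, z up. Centre bar y -8 to 8 mm between left (+y) and right (-y) bay; back rail x 31 to 41 mm; tops of both 30 mm above the bench. Front fingers 26 mm high. Module bodies at nest x -30 to 30 mm
- nest_left_gap (a point): gap between module and end block at the nest's left (+y) end. The point: on the wide gap's middle line, at the bars' top height (30 mm), same axes as the nest. If the thin block stands here the gap is 14.5 to 16.5 mm wide (16.5 with the module against the centre bar); if the thick block, 4.5 to 6.5 mm. 20 mm deep to the base; open above
- nest_right_gap (a point): gap between module and end block at the nest's right (-y) end. The point: on the wide gap's middle line, at the bars' top height (30 mm), same axes as the nest. If the thin block stands here the gap is 14.5 to 16.5 mm wide (16.5 with the module against the centre bar); if the thick block, 4.5 to 6.5 mm. 20 mm deep to the base; open above
- thin_block: fixed aluminium end block, 62 (x) x 9 (y) x 20 mm high, on the nest's base at its left or right end (it varies), centred at nest y +119 or -119 mm. Origin: centre of its underside, 10 mm above the bench; axes as the nest's
- thick_block: fixed aluminium end block, 62 (x) x 29 (y) x 20 mm high, on the nest's base at the other end, centred at nest y -119 or +119 mm. Origin: centre of its underside, 10 mm above the bench; axes as the nest's
- module_left: RF module on the sprung seat of the left (+y) bay: body 60 (x) x 90 (y) x 16 mm, SMA connectors out of its front (-x), small black connector on the lid at the back; loose, 0.16 to 0.26 kg. Origin on its underside; body x -24 to 36, y -45 to 45 mm, so mid-lid is (6, 0, 16) mm. It stands 0 to 2 mm off the centre bar. Lid 36 mm above the bench, 30 mm (flush with the bars) when pressed home
- module_right: RF module on the sprung seat of the right (-y) bay: body 60 (x) x 90 (y) x 16 mm, SMA connectors out of its front (-x), small black connector on the lid at the back; loose, 0.16 to 0.26 kg. Origin on its underside; body x -24 to 36, y -45 to 45 mm, so mid-lid is (6, 0, 16) mm. It stands 0 to 2 mm off the centre bar. Lid 36 mm above the bench, 30 mm (flush with the bars) when pressed home
- seat_left (a joint): how far the left bay's sprung seat is pressed down: 0 (up) to 0.006 m (home on the base). The spring pushes up with 6 N at the top and 13 N at the bottom; the module's weight (about 2 N) helps the press
- seat_right (a joint): the same for the right bay's seat
- spacer: loose white plastic packing spacer, 50 g, upright on the bench. Origin: centre of its underside; x its length, y its thickness, z up. Body 46 (x) x 14.5 (y) x 24 mm high, lowest 5 mm tapering to a 10 mm thick foot; pull tab on top 34 (x) x 10 (y) mm, z 24 to 58 mm. In the gap its x lies along the nest's x, either way round; home, its origin is 10 mm above the bench
- torque_driver: bystander: grey pen-shaped torque driver, 16 mm thick, 104 mm long, lying left of the nest. Origin at one end of it; its z lies along the pen
- tape: bystander: amber tape roll, 74 mm across, 14 mm high, lying behind the nest. Origin: centre of its underside

How it is judged (in metres and radians):
On the way:
1. the spacer stands fully home in the wide gap, let go of (((y of spacer in the frame of nest between 0.102 and 0.1105 m and x of spacer in the frame of nest between -0.02 and 0.02 m and z of spacer in the frame of nest between 0.006 and 0.0125 m and angle between the z axis of spacer and the z axis of nest, either way round below 0.1 rad) or (y of spacer in the frame of nest between -0.1105 and -0.102 m and x of spacer in the frame of nest between -0.02 and 0.02 m and z of spacer in the frame of nest between 0.006 and 0.0125 m and angle between the z axis of spacer and the z axis of nest, either way round below 0.1 rad)) and contact force between the arm and spacer below 0.2 N), for 0.2 s.
At the end, for the whole second after the job is handed in: Spacer upright in the gap by the thin block, within 2.5 mm of home, 20 mm of the gap's middle lengthwise, not touched by the fingers; the module beside it held level and flush (seat 5 of 6 mm down, lid within 1.5 mm) by the fingers with over 3 N, also through the second after the program ends (((y of spacer in the frame of nest between 0.102 and 0.1105 m and x of spacer in the frame of nest between -0.02 and 0.02 m and z of spacer in the frame of nest between 0.006 and 0.0125 m and angle between the z axis of spacer and the z axis of nest, either way round below 0.1 rad and z of module_left in the frame of nest between 0.01 and 0.0155 m and angle between module_left's own z axis and vertical below 0.04 rad and value of joint seat_left above 0.005 m and contact force between the fingers and module_left above 3 N and contact force between the fingers and spacer below 0.5 N) or (y of spacer in the frame of nest between -0.1105 and -0.102 m and x of spacer in the frame of nest between -0.02 and 0.02 m and z of spacer in the frame of nest between 0.006 and 0.0125 m and angle between the z axis of spacer and the z axis of nest, either way round below 0.1 rad and z of module_right in the frame of nest between 0.01 and 0.0155 m and angle between module_right's own z axis and vertical below 0.04 rad and value of joint seat_right above 0.005 m and contact force between the fingers and module_right above 3 N and contact force between the fingers and spacer below 0.5 N))); the arm keeps its last pose, push and grip.
It fails at once if the other module is disturbed (moved more than 10 mm, or pressed down more than 4 mm) ((y of thin_block in the frame of nest above 0 m and (distance of module_right from where it was at the start of the episode above 0.01 m or value of joint seat_right above 0.004 m)) or (y of thin_block in the frame of nest below 0 m and (distance of module_left from where it was at the start of the episode above 0.01 m or value of joint seat_left above 0.004 m))).
It fails at once if the torque driver or the tape roll is moved more than 30 mm (distance of any of torque_driver, tape from where it was at the start of the episode above 0.03 m).
It also fails if it takes over 40 s, if anything falls off the work surface, if the arm or the gripper's body presses on something with over 40 N, if the wrist force passes 120 N, or if a joint passes its speed limit or range.

## Working session

There is one attempt and no reset: what is moved stays moved. The work goes in short steps, Python scripts to look and compute and a tool call to move; the robot and the scene stay as the last step left them, time stands still between calls to the robot, and variables do not carry over. Pictures are saved under pics/ and viewed, at most 10 in all, crops included, and the job is handed in when it is done.

```bash
ls; mkdir -p pics
```

Create h.py:
```python
import numpy as np, cv2, json
from rig import env, viewer, monitor
from scipy.spatial.transform import Rotation as Ro
def snap(n,f):
    c=viewer.camera(n); cv2.imwrite('pics/'+f+'.png',c['pixels'][:,:,::-1])
    np.savez('pics/'+f+'.npz',**c); return c
def px2w(c,u,v,z):
    f=240/np.tan(np.radians(float(c['vfov']))/2)
    d=np.array([(u-c['cx'])/f,(v-c['cy'])/f,1.])
    if c.get('fish',False):
        r=np.hypot(d[0],d[1]); d=np.array([d[0]/r*np.sin(r),d[1]/r*np.sin(r),np.cos(r)])
    R=c['R'];o=-R.T@c['t'];w=R.T@d
    return o+w*(z-o[2])/w[2]
def w2px(c,X):
    f=240/np.tan(np.radians(float(c['vfov']))/2)
    p=c['R']@np.array(X,float)+c['t']; return c['cx']+f*p[0]/p[2],c['cy']+f*p[1]/p[2]
```

Run:
```python
from h import *
for n in('top','side'):
    c=snap(n,n+'0'); print(n,c['vfov'],-c['R'].T@c['t'],c['R'].round(2).tolist())
s=monitor.state();print(s,env.grasp_offset)
```

```text
pics
rig.py
top 44.142901922184244 [ 406.12570805  206.32143901 1118.00505105] [[0.02, -1.0, -0.0], [-0.99, -0.01, -0.11], [0.11, 0.01, -0.99]]
side 51.19805651042448 [ 339.86877096 -564.17732585  628.25026421] [[0.97, -0.24, 0.01], [-0.14, -0.58, -0.8], [0.19, 0.78, -0.6]]
{'time_s': 0.1, 'joint_positions': array([ 1.07799266,  0.46829186, -0.01160384,  1.60349362,  0.00598942,
        1.07140122, -0.05627614]), 'qvel': array([-3.79358930e-04, -2.80923052e-04, -3.21490123e-05, -3.00046127e-03,
       -2.16245927e-04,  9.35184553e-06,  4.32768990e-04]), 'effort': array([ 1.48138461e-03, -5.21651208e+01, -1.20174655e-02, -2.44370860e+01,
       -5.67270303e-02,  1.40532342e-02,  4.65010226e-05]), 'ee_pos': array([ 282.33523377, -584.91652109,  213.74950651]), 'tool_rot': array([-3.06103433e+00, -7.00206730e-01,  7.03495908e-04]), 'ft_force': array([-0.46516598,  0.68197655,  0.53168697]), 'wrist_torque': array([ 0.06671521, -0.04929253, -0.01782339]), 'gripper_force': 0.0, 'finger_gap': 1.0013606282163745} 18.700000000000003
```

View pics/top0.png

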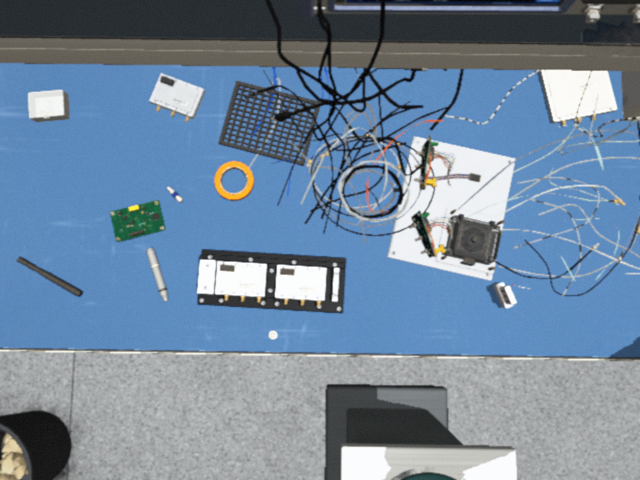

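View pics/side0.png

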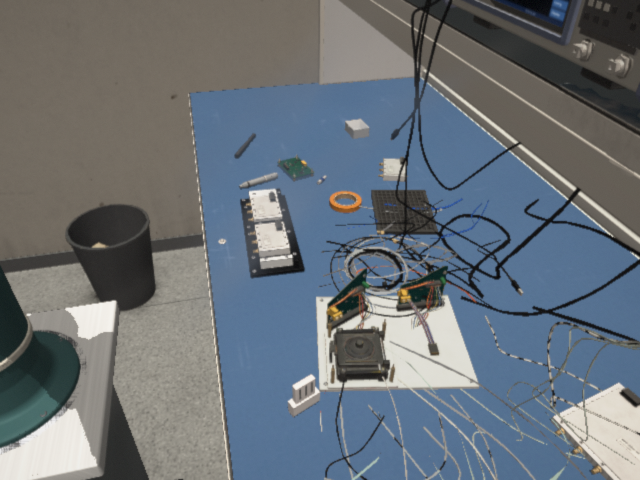

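The top view shows the nest at about (271,281) px, with the thick block at its left end (206,276) and the thin block at its right end (336,284). The wide gap is therefore on the right. The spacer stands at (504,294), with the torque driver at (157,275) and the tape at (233,180).

Run:
```python
import cv2, numpy as np
t=cv2.imread('pics/top0.png');s=cv2.imread('pics/side0.png')
def cr(i,u,v,w,h,k): return cv2.resize(i[v:v+h,u:u+w],None,fx=k,fy=k,interpolation=cv2.INTER_CUBIC)
a=cr(t,190,243,160,75,5)
b=cr(t,484,274,40,40,10)[:, :]
b=cv2.resize(b,(225,225)); b=cr(t,480,272,45,45,5)
c=cr(s,280,365,45,45,5); d=cr(t,305,255,50,45,5)
o=np.zeros((600,800,3),np.uint8);o[:375]=a
o[375:]=np.hstack([b,c,d,np.zeros((225,100,3),np.uint8)])
cv2.imwrite('pics/z.png',o)
```

```text
(no output)
```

View pics/z.png

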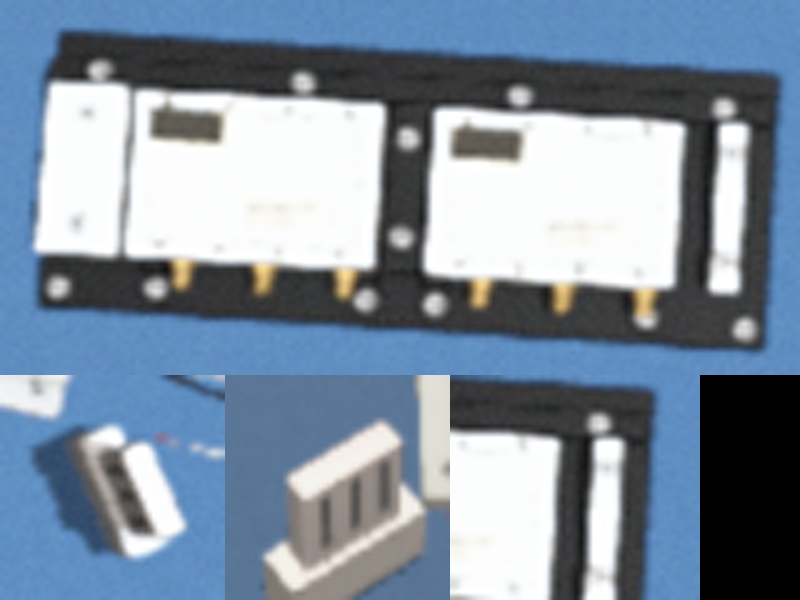

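The crop shows the thin block's top corners at about (717,124), (749,126), (739,294) and (708,291). The spacer's tab top runs from about (138,449) to (175,533). The slots on the tab face image-left.

Add to h.py:
```python
def load(f): return dict(np.load('pics/'+f+'.npz'))
```

Run:
```python
from h import *
c=load('top0')
N=lambda u,v,z: px2w(c,190+u/5-.4,243+v/5-.4,z)
for n,u,v,z in [('blkTL',717,124,30),('TR',749,126,30),('BR',739,294,30),('BL',708,291,30),('nestFR',763,348,10),('nestFL',40,303,10),('railR',778,78,30),('railL',62,33,30),('modR TL',434,108,36),('TR',685,122,36),('BR',673,289,36),('BL',424,274,36),('tkTL',50,80,30),('tkBL',36,253,30),('tkTR',129,84,30)]:
    print(n,N(u,v,z).round(1))
S=lambda u,v,z: px2w(c,480+u/5-.4,272+(v-375)/5-.4,z)
print(S(138,449,58),S(175,533,58),S(156,491,58))
c=load('side0')
S=lambda u,v,z: px2w(c,280+(u-225)/5-.4,365+(v-375)/5-.4,z)
for p in [(288,480),(378,421),(402,437),(310,498)]: print(S(*p,58))
```

```text
blkTL [475.  180.4  30. ]
TR [474.4 168.6  30. ]
BR [412.8 171.6  30. ]
BL [413.8 182.9  30. ]
nestFR [393.1 161.8  10. ]
nestFL [405.7 431.3  10. ]
railR [492.3 158.1  30. ]
railL [505.  422.7  30. ]
modR TL [478.9 284.2  36. ]
TR [475.1 192.2  36. ]
BR [414.3 195.8  36. ]
BL [418.3 286.5  36. ]
tkTL [487.6 426.6  30. ]
tkBL [423.9 429.4  30. ]
tkTR [486.5 397.4  30. ]
[ 443.86041862 -130.12354316   58.        ] [ 414.23190667 -142.69607577   58.        ] [ 429.0209123  -136.24149824   58.        ]
[ 413.22898264 -140.49837731   58.        ]
[ 441.67771233 -126.88171394   58.        ]
[ 446.92694386 -133.7521409    58.        ]
[ 417.86806511 -147.63887861   58.        ]
```

Add to h.py:
```python
NC=np.array([449.5,294.8]);NY=-0.046
def nest(x,y): 
    c,s=np.cos(NY),np.sin(NY); return NC+[c*x-s*y,s*x+c*y]
def go(x,y,z,yaw=None):
    s=monitor.state();R=Ro.from_rotvec(s['tool_rot']);M=R.as_matrix()
    d=M.T@(np.array([x,y,z])-s['ee_pos'])
    yw=np.arctan2(M[1,0],M[0,0])
    T=Ro.from_euler('z',yw if yaw is None else yaw)*Ro.from_rotvec([np.pi,0,0])
    print('t',s['time_s'],'yaw',yw.round(4),'tilt',M[:,2].round(4),'d',d.round(1),'rv',(R.inv()*T).as_rotvec().round(4),'n',np.linalg.norm(d)/50)
```

```bash
python3 -c "
from h import *
go(429.5,-136.8,130,.43);print(nest(0,-107.2),nest(0,-54))"
```

```text
t 0.1 yaw 0.4498 tilt [-8.0e-04  1.4e-03 -1.0e+00] d [ 327.4 -339.4   84.2] rv [-0.0016  0.0001  0.0198] n 9.580811337940867
[444.57053889 187.7133976 ] [447.01687593 240.85712193]
```

The rows are not in the units I measure in: shifts go in shares of 250 mm and turns go in shares of 120 degrees. I convert before sending: -170 mm / 250 = -0.68, 164 mm / 250 = 0.656, 0.01 rad / 2.0944 = 0.0048.

drive_effector(segments=[{"pos": [0.132,-0.136,0.032]},{"pos": [0.264,-0.272,0.068]},{"pos": [0.392,-0.408,0.1]},{"pos": [0.524,-0.544,0.132],"rotvec": [0,0,0.0048]},{"pos": [0.656,-0.68,0.168],"rotvec": [0,0,0.0048]}], finger_gap=0.5)

```text
time_s: 0.6
ee_pos: [356.5, -359.1, 172.2]
tool_rot: [-3.066, -0.684, 0.0]
ft_force: [1.3, -0.2, 0.0]
finger_gap: 0.586
gripper_force: 0.0
```

drive_effector(segments=[{"pos": [0.132,-0.136,0.032]},{"pos": [0.264,-0.272,0.068]},{"pos": [0.392,-0.408,0.1]},{"pos": [0.524,-0.544,0.132]},{"pos": [0.652,-0.676,0.168],"rotvec": [0,0,0.0048]}])

```text
time_s: 1.1
ee_pos: [432.1, -136.8, 130.4]
tool_rot: [3.069, 0.669, 0.0]
ft_force: [0.9, -0.2, 0.9]
finger_gap: 0.504
gripper_force: 0.0
```

drive_effector(segments=[{"rotvec": [0,0,0.0048]},{"rotvec": [0,0,0.0048]}])

```text
time_s: 1.3
ee_pos: [431.8, -137.8, 130.3]
tool_rot: [-3.071, -0.659, 0.001]
ft_force: [0.2, -0.4, 0.3]
finger_gap: 0.5
gripper_force: 0.0
```

Run:
```python
from h import *
go(429.5,-136.8,130,.43)
c=snap('wrist','w1');snap('top','t1');snap('side','s1')
print(c['vfov'],c['cx'],c['cy'],-c['R'].T@c['t'])
```

```text
t 1.3 yaw 0.4225 tilt [-1.e-03  2.e-04 -1.e+00] d [-1.7 -1.8  0.3] rv [-0.0006  0.0008 -0.0075] n 0.0506632966843151
65.70646984690485 319.02131014692674 236.90872953960044 [ 509.6868631 -103.1370942  298.9768652]
```

View pics/w1.png

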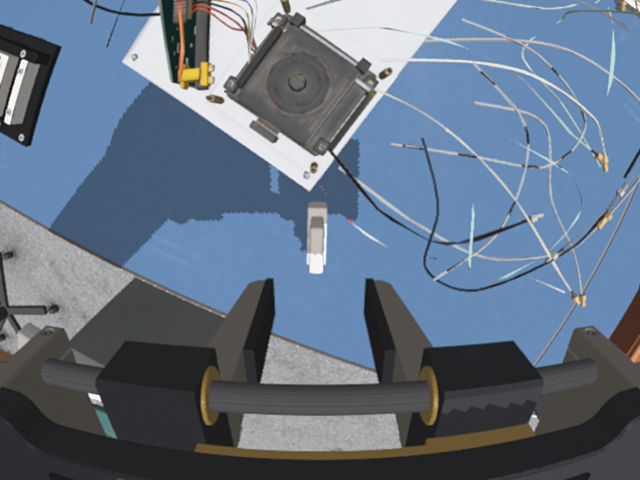

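The wrist view shows the spacer at (317,237), aligned with the fingers, whose tips are at (273,280) and (365,280). I'll enlarge it to refine the spacer's pose.

Run:
```python
import cv2
t=cv2.imread('pics/w1.png')[190:285,260:380]
cv2.imwrite('pics/z2.png',cv2.resize(t,None,fx=6,fy=6,interpolation=cv2.INTER_CUBIC))
```

```text
(no output)
```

View pics/z2.png

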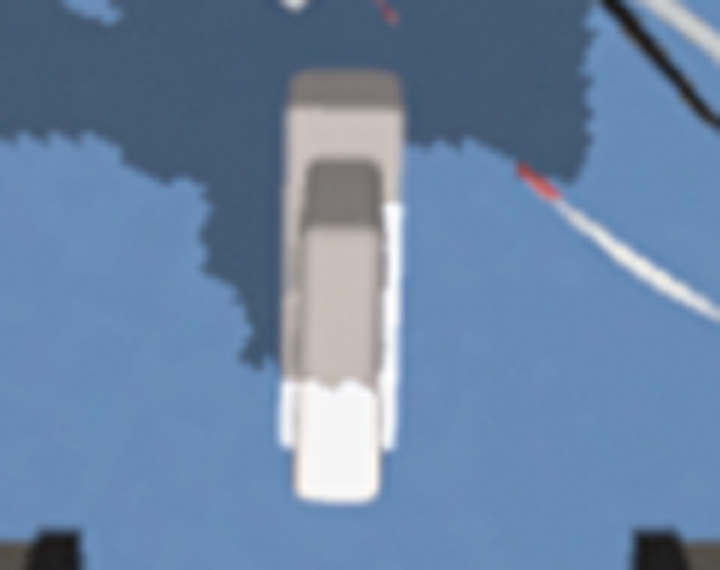

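The tab top's corners are at about (303,226), (382,226), (295,503) and (381,503). The body top's far corners are at (285,103) and (405,103), and its near corners at (280,447) and (395,447).

Run:
```python
from h import *
c=load('w1');c['fish']=True
P=lambda u,v,z: px2w(c,260+u/6-.42,190+v/6-.42,z)[:2]
for q,z in(([(303,226),(382,226),(381,503),(295,503)],58),([(285,103),(405,103),(395,447),(280,447)],24)):
    p=np.array([P(*a,z) for a in q]); f=(p[0]+p[1])/2;n=(p[2]+p[3])/2
    print(p.round(1).tolist(),'c',(f+n)/2,'len',np.hypot(*(f-n)),'yaw',np.arctan2(*(f-n)[::-1]))
go(429.5,-136.8,32,.425)
```

```text
[[444.6, -125.7], [448.2, -133.8], [417.5, -147.7], [413.3, -138.5]] c [ 430.90515134 -136.4185786 ] len 33.74014697583024 yaw 0.40413482615943447
[[449.3, -120.3], [455.5, -134.2], [412.6, -152.3], [406.3, -138.4]] c [ 430.90477737 -136.29022986] len 46.606051215837425 yaw 0.3989362725925251
t 1.45 yaw 0.4174 tilt [-1.e-04 -6.e-04 -1.e+00] d [-0.5 -3.9 98.6] rv [ 0.0005  0.0004 -0.0076] n 1.974010684959276
```

Run:
```python
from h import *
go(430.7,-136.5,32,.404)
```

```text
t 1.45 yaw 0.4174 tilt [-1.e-04 -6.e-04 -1.e+00] d [ 0.7 -3.7 98.6] rv [0.0005 0.0004 0.0134] n 1.9738730193267064
```

To row units: 98.5 mm / 250 = 0.394, -3.7 mm / 250 = -0.0148, 0.013 rad / 2.0944 = 0.0062.

drive_effector(segments=[{"pos": [0.002,-0.0148,0.14],"rotvec": [0,0,0.0062]},{"pos": [0.0028,-0.0148,0.28],"rotvec": [0,0,0.0062]},{"pos": [0.0028,-0.0148,0.368],"rotvec": [0,0,0.0062]},{"pos": [0.0028,-0.0148,0.394],"rotvec": [0,0,0.0062]},{"pos": [0.0028,-0.0148,0.394],"rotvec": [0,0,0.0062]}], finger_gap=0.4)

```text
time_s: 1.95
ee_pos: [430.4, -135.9, 31.6]
tool_rot: [-3.077, -0.632, 0.002]
ft_force: [-0.4, -0.2, 0.2]
finger_gap: 0.402
gripper_force: 0.0
```

drive_effector(segments=[{},{},{},{},{}], finger_gap=0.0, grip_n=30)

```text
time_s: 2.45
ee_pos: [431.7, -135.3, 32.9]
tool_rot: [3.076, 0.634, 0.002]
ft_force: [-0.5, 0.5, 6.9]
finger_gap: 0.107
gripper_force: 30.0
```

Run:
```python
from h import *
go(430.7,-136.5,130,.404)
snap('wrist','w2')
```

```text
t 2.45 yaw 0.4067 tilt [ 1.3e-03 -7.0e-04 -1.0e+00] d [ -1.3   0.9 -97.1] rv [ 0.0011 -0.001   0.0027] n 1.9431924534444338
```

To row units: -140 mm / 250 = -0.56, -105 mm / 250 = -0.42.

drive_effector(segments=[{"pos": [0,0,-0.1]},{"pos": [0,0,-0.26]},{"pos": [0,0,-0.42]},{"pos": [0,0,-0.56]},{"pos": [0,0,-0.56]}])

```text
time_s: 3.0
ee_pos: [434.0, -135.7, 176.5]
tool_rot: [3.072, 0.633, 0.013]
ft_force: [0.1, -0.3, -0.3]
finger_gap: 0.11
gripper_force: 30.0
```

Run:
```python
from h import *
go(444.6,187.7,170,-.046)
```

```text
t 3.0 yaw 0.4067 tilt [ 0.0088 -0.003  -1.    ] d [ 137.6 -292.9    5.6] rv [ 0.0046 -0.0082  0.4526] n 6.473706492672074
```

To row units: -210 mm / 250 = -0.84, -168 mm / 250 = -0.672, 0.3 rad / 2.0944 = 0.1432.

drive_effector(segments=[{"pos": [0.076,-0.168,0],"rotvec": [0,0,0.0286]},{"pos": [0.152,-0.336,0],"rotvec": [0,0,0.0573]},{"pos": [0.232,-0.504,0],"rotvec": [0,0,0.0859]},{"pos": [0.312,-0.672,0],"rotvec": [0,0,0.1146]},{"pos": [0.392,-0.84,0],"rotvec": [0,0,0.1432]}])

```text
time_s: 3.5
ee_pos: [437.1, 98.2, 171.4]
tool_rot: [3.137, 0.163, -0.001]
ft_force: [0.4, -0.2, -0.7]
finger_gap: 0.111
gripper_force: 30.0
```

Run:
```python
from h import *
go(444.6,187.7,170,-.046)
```

```text
t 3.5 yaw 0.104 tilt [-9.e-04 -3.e-04 -1.e+00] d [ 16.7 -88.2   1.3] rv [0.0003 0.0009 0.15  ] n 1.796061754157586
```

To row units: -88 mm / 250 = -0.352, -76 mm / 250 = -0.304, 0.15 rad / 2.0944 = 0.0716.

drive_effector(segments=[{"pos": [0.032,-0.16,0],"rotvec": [0,0,0.0334]},{"pos": [0.06,-0.304,0.04],"rotvec": [0,0,0.0621]},{"pos": [0.066,-0.352,0.16],"rotvec": [0,0,0.0716]},{"pos": [0.066,-0.352,0.24],"rotvec": [0,0,0.0716]},{"pos": [0.066,-0.352,0.24],"rotvec": [0,0,0.0716]}])

```text
time_s: 4.0
ee_pos: [442.2, 185.4, 108.9]
tool_rot: [3.138, -0.065, -0.011]
ft_force: [-0.1, 0.1, -0.7]
finger_gap: 0.107
gripper_force: 30.0
```

drive_effector(segments=[{},{}])

```text
time_s: 4.2
ee_pos: [445.6, 185.7, 112.8]
tool_rot: [-3.14, 0.069, -0.002]
ft_force: [0.4, -0.5, -1.0]
finger_gap: 0.106
gripper_force: 30.0
```

Run:
```python
from h import *
go(444.6,187.7,90,-.046)
c=snap('wrist','w3');snap('side','s3')
a=c['pixels'][:,:,::-1]; b=viewer.camera('side')['pixels'][:,:,::-1]
a=cv2.resize(a[150:330,150:450],None,fx=2.6,fy=2.6,interpolation=2); cv2.imwrite('pics/z3.png',a)
```

```text
t 4.2 yaw -0.044 tilt [ 1.3e-03  3.0e-04 -1.0e+00] d [-1.1 -1.9 22.8] rv [-0.0004 -0.0013  0.002 ] n 0.458816956735377
```

View pics/z3.png

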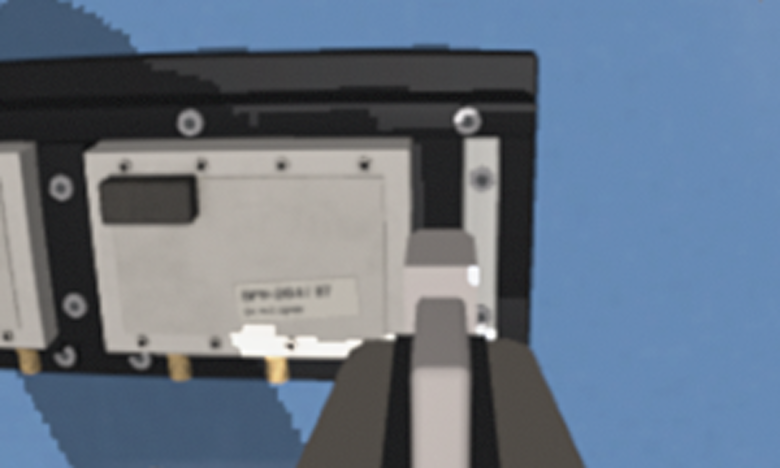

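The wrist view shows the thin block's far corners at (466,138) and (499,138), and the module lid's corner at (411,149). The end face of the held spacer spans about u = 404 to 478 at v = 267, and it sits over the gap region.

Run:
```python
from h import *
c=load('w3');c['fish']=True
P=lambda u,v,z: px2w(c,150+u/2.6-.3,150+v/2.6-.3,z)
def inn(p):
    d=p[:2]-NC; k,s=np.cos(NY),np.sin(NY); return np.round([k*d[0]+s*d[1],-s*d[0]+k*d[1]],1)
for n,u,v,z in[('bl',466,138,30),('br',499,138,30),('bl2',463,225,30),('mod',411,149,36),('modTL',86,152,36),('railR',536,53,30),('modBL',107,355,36),('modR2',411,230,36),('spL',404,267,112.8-8.5),('spR',478,267,104.3),('ftL',408,232,81.5),('ftR',475,232,81.5),('tabL',413,300,138.5),('tabR',469,300,138.5)]:
    p=P(u,v,z);print(n,p.round(1),inn(p))
print(inn(monitor.state()['ee_pos']))
```

```text
bl [476.8 177.3  30. ] [  32.6 -116.1]
br [476.4 168.5  30. ] [  32.7 -124.9]
bl2 [452.6 179.1  30. ] [   8.4 -115.5]
mod [475.7 191.9  36. ] [  30.9 -101.6]
modTL [479.9 280.7  36. ] [ 31.  -12.7]
railR [498.8 158.1  30. ] [  55.6 -134.3]
modBL [419.4 284.1  36. ] [-29.6 -12.1]
modR2 [453.7 193.   36. ] [   8.8 -101.5]
spL [467.5 191.7 104.3] [  22.8 -102.2]
spR [466.9 177.2 104.3] [  22.8 -116.6]
ftL [467.5 191.6  81.5] [  22.7 -102.3]
ftR [466.8 177.1  81.5] [  22.7 -116.8]
tabL [474.  188.6 138.5] [  29.4 -104.9]
tabR [473.6 179.7 138.5] [  29.4 -113.9]
[   1.2 -109.2]
```

To row units: 38 mm / 250 = 0.152, -1.8 mm / 250 = -0.0072.

drive_effector(segments=[{"pos": [0,-0.0072,0.04]},{"pos": [0,-0.0072,0.1]},{"pos": [0,-0.0072,0.152]},{"pos": [0,-0.0072,0.152]}])

```text
time_s: 4.75
ee_pos: [443.7, 187.0, 72.2]
tool_rot: [3.139, -0.068, -0.005]
ft_force: [0.2, 0.9, -0.4]
finger_gap: 0.108
gripper_force: 30.0
```

```bash
python3 -c "
from h import *
go(*nest(1.2,-107.4),43,-.046)"
```

```text
t 4.75 yaw -0.0433 tilt [-0.0034 -0.0014 -1.    ] d [ 2.1 -0.6 29.2] rv [0.0015 0.0033 0.0027] n 0.5862515831417396
```

drive_effector(segments=[{},{}])

```text
time_s: 4.95
ee_pos: [445.4, 187.9, 74.4]
tool_rot: [-3.141, 0.068, -0.001]
ft_force: [0.3, 0.0, -0.3]
finger_gap: 0.104
gripper_force: 30.0
```

drive_effector(segments=[{"pos": [0,-0.002,0.012]},{"pos": [0,-0.002,0.024]},{"pos": [0,-0.002,0.036]},{"pos": [0,-0.002,0.044]},{"pos": [0,-0.002,0.044]}])

```text
time_s: 5.45
ee_pos: [445.1, 187.2, 62.9]
tool_rot: [3.139, -0.069, -0.001]
ft_force: [0.4, -4.9, 3.8]
finger_gap: 0.106
gripper_force: 30.0
```

```bash
python3 -c "
from h import *
go(*nest(1.2,-107.4),43,-.046)"
```

```text
t 5.45 yaw -0.044 tilt [-5.0e-04 -1.5e-03 -1.0e+00] d [ 0.6 -0.4 19.9] rv [0.0015 0.0004 0.002 ] n 0.39852103722412524
```

To row units: 5 mm / 250 = 0.02, 4 mm / 250 = 0.016.

drive_effector(segments=[{"pos": [0,0.0016,0.008]},{"pos": [0,0.002,0.016]},{"pos": [0,0.002,0.02]},{"pos": [0,0.002,0.02]}])

```text
time_s: 5.85
ee_pos: [444.8, 188.1, 57.7]
tool_rot: [-3.14, 0.067, 0.001]
ft_force: [-0.5, -1.3, -1.2]
finger_gap: 0.108
gripper_force: 30.0
```

```bash
python3 -c "
from h import *
go(*nest(1.2,-107.4),43,-.046);c=snap('wrist','w4')
cv2.imwrite('pics/z4.png',cv2.resize(c['pixels'][190:310,280:400,::-1],None,fx=5,fy=5,interpolation=2))"
```

```text
t 5.85 yaw -0.043 tilt [-4.e-04  5.e-04 -1.e+00] d [ 1.   0.6 14.7] rv [-0.0005  0.0005  0.003 ] n 0.29532952194404183
```

View pics/z4.png

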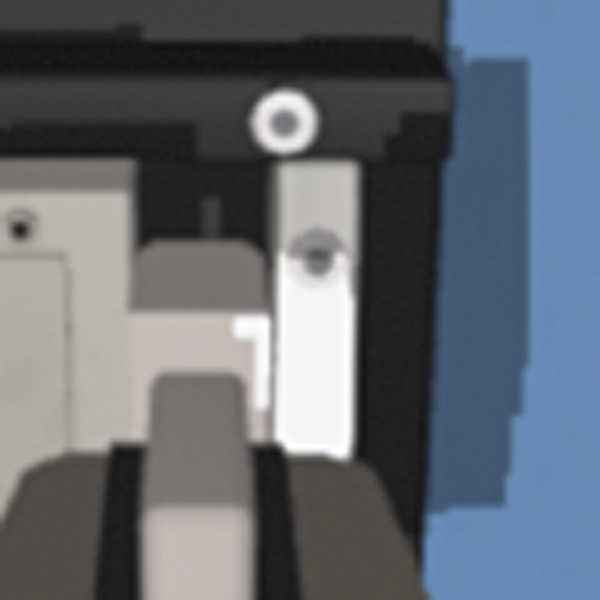

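The spacer is now in the gap, between the module's edge (u≈135) and the block (u≈270), and the forces are low. I'll keep going down.

To row units: 11 mm / 250 = 0.044, 9 mm / 250 = 0.036.

drive_effector(segments=[{"pos": [0,0.0008,0.012]},{"pos": [0,0.0008,0.024]},{"pos": [0,0.0008,0.036]},{"pos": [0,0.0008,0.044]},{"pos": [0,0.0008,0.044]}])

```text
time_s: 6.4
ee_pos: [444.8, 187.5, 46.7]
tool_rot: [3.141, -0.068, -0.001]
ft_force: [-0.4, 0.7, -0.7]
finger_gap: 0.107
gripper_force: 30.0
```

```bash
python3 -c "
from h import *
go(*nest(1.2,-107.4),43,-.046)"
```

```text
t 6.4 yaw -0.0432 tilt [-6.e-04 -2.e-04 -1.e+00] d [ 0.9 -0.   3.7] rv [0.0002 0.0006 0.0028] n 0.07603963556529375
```

To row units: 5 mm / 250 = 0.02, 4 mm / 250 = 0.016.

drive_effector(segments=[{"pos": [0,0,0.008]},{"pos": [0,0,0.016]},{"pos": [0,0,0.02]},{"pos": [0,0,0.02]},{"pos": [0,0,0.02]}])

```text
time_s: 6.9
ee_pos: [445.2, 187.6, 42.9]
tool_rot: [3.141, -0.068, 0.001]
ft_force: [-2.6, -1.1, 9.1]
finger_gap: 0.101
gripper_force: 30.0
```

drive_effector(segments=[{"pos": [0,0,-0.004]},{"pos": [0,0,-0.004]},{"pos": [0,0,-0.004]},{"pos": [0,0,-0.004]}], finger_gap=0.35)

```text
time_s: 7.3
ee_pos: [445.0, 187.4, 42.9]
tool_rot: [3.141, -0.068, -0.0]
ft_force: [-0.6, 0.0, -0.6]
finger_gap: 0.354
gripper_force: 0.0
```

drive_effector(segments=[{"pos": [0,0,-0.02]},{"pos": [0,0,-0.1]},{"pos": [0,0,-0.24]},{"pos": [0,0,-0.3]},{"pos": [0,0,-0.3]}])

```text
time_s: 7.8
ee_pos: [446.7, 188.2, 120.3]
tool_rot: [-3.139, 0.068, -0.007]
ft_force: [-0.5, -0.2, 0.6]
finger_gap: 0.352
gripper_force: 0.0
```

```bash
python3 -c "
from h import *
go(*nest(0,-53.3),80,-.046);c=snap('wrist','w5')
cv2.imwrite('pics/z5.png',c['pixels'][100:400,100:500,::-1].repeat(2,0).repeat(2,1))"
```

```text
t 7.8 yaw -0.0435 tilt [ 0.0047  0.0016 -1.    ] d [ -2.1 -53.3  40.4] rv [-0.0018 -0.0046  0.0025] n 1.3385834662055143
```

View pics/z5.png

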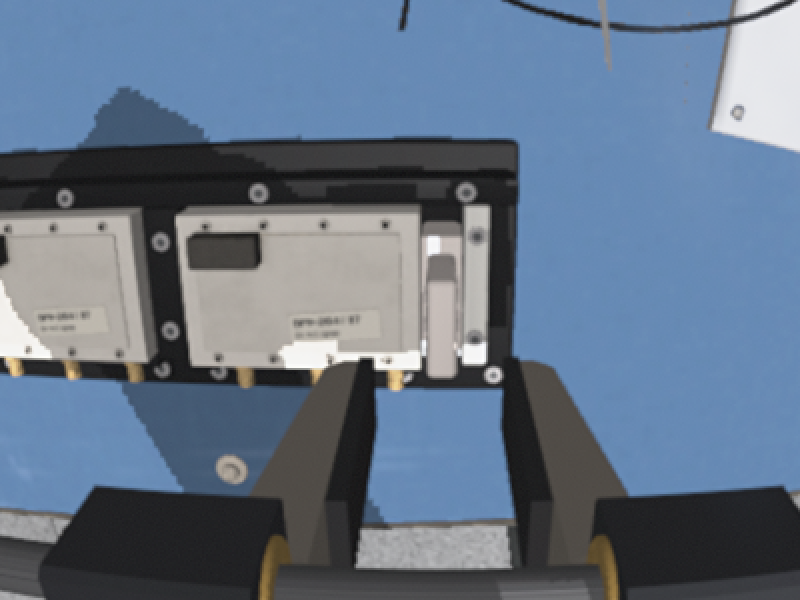

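The spacer stands upright in the gap at about (440,310), between the module and the block. The module lid's corners are at (178,213), (420,207), (421,369) and (190,366). Next I'll work out where to press.

Run:
```python
from h import *
c=load('w5');c['fish']=True
P=lambda u,v,z: px2w(c,100+u/2,100+v/2,z)
print(np.mean([P(u,v,36) for u,v in[(178,213),(420,207),(421,369),(190,366)]],0))
p=np.mean([P(u,v,68) for u,v in[(428,280),(456,280),(456,376),(427,376)]],0);d=p[:2]-NC;print(d@[np.cos(NY),np.sin(NY)],d@[-np.sin(NY),np.cos(NY)])
print(nest(0,-53.3)); go(*nest(0,-53.8),60,-.046)
```

```text
[448.6585465  239.01486547  36.        ]
-0.0609827011847136 -107.89720636997426
[447.04906458 241.55638146]
t 7.85 yaw -0.0436 tilt [ 2.3e-03  6.0e-04 -1.0e+00] d [ -1.2 -53.4  58.9] rv [-0.0007 -0.0022  0.0024] n 1.5912725543816244
```

To row units: 65 mm / 250 = 0.26, -52.8 mm / 250 = -0.2112.

drive_effector(segments=[{"pos": [0,-0.08,0]},{"pos": [-0.002,-0.168,0.04]},{"pos": [-0.002,-0.2112,0.12]},{"pos": [-0.002,-0.2112,0.24]},{"pos": [-0.002,-0.2112,0.26]}], finger_gap=0.0, grip_n=20)

```text
time_s: 8.35
ee_pos: [443.8, 238.9, 49.2]
tool_rot: [3.137, -0.066, -0.011]
ft_force: [-0.3, 0.7, 0.2]
finger_gap: 0.008
gripper_force: 0.0
```

drive_effector(segments=[{},{},{}])

```text
time_s: 8.65
ee_pos: [447.6, 240.4, 54.1]
tool_rot: [-3.14, 0.069, -0.003]
ft_force: [-0.3, -0.4, 0.2]
finger_gap: 0.007
gripper_force: 0.0
```

```bash
python3 -c "
from h import *
go(*nest(0.2,-53.8),30,-.046)"
```

```text
t 8.65 yaw -0.0438 tilt [ 1.6e-03  7.0e-04 -1.0e+00] d [-0.5 -0.6 24.1] rv [-0.0008 -0.0016  0.0022] n 0.4813933346042722
```

Now I press down, in slow steps.

To row units: 17 mm / 250 = 0.068, 15 mm / 250 = 0.06.

drive_effector(segments=[{"pos": [0,0,0.02]},{"pos": [0,0,0.04]},{"pos": [0,0,0.06]},{"pos": [0,0,0.068]},{"pos": [0,0,0.068]}])

```text
time_s: 9.15
ee_pos: [446.7, 240.0, 35.9]
tool_rot: [3.14, -0.068, -0.001]
ft_force: [-1.2, -2.5, 3.2]
finger_gap: 0.004
gripper_force: 1.9
```

drive_effector(segments=[{"pos": [0,0,0.006]},{"pos": [0,0,0.012]},{"pos": [0,0,0.018]},{"pos": [0,0,0.02]},{"pos": [0,0,0.02]}])

```text
time_s: 9.65
ee_pos: [446.7, 240.0, 31.5]
tool_rot: [3.14, -0.068, -0.0]
ft_force: [-1.9, -2.2, 8.7]
finger_gap: 0.006
gripper_force: 4.5
```

drive_effector(segments=[{"pos": [0,0,0.004]},{"pos": [0,0,0.008]},{"pos": [0,0,0.008]}])

```text
time_s: 9.95
ee_pos: [446.7, 240.0, 30.3]
tool_rot: [3.14, -0.068, 0.0]
ft_force: [-4.7, -3.0, 16.9]
finger_gap: 0.006
gripper_force: 8.5
```

To row units: 1 mm / 250 = 0.004, 0.5 mm / 250 = 0.002.

drive_effector(segments=[{"pos": [0,0,0.002]},{"pos": [0,0,0.004]},{"pos": [0,0,0.004]},{"pos": [0,0,0.004]}])

```text
time_s: 10.35
ee_pos: [446.8, 240.0, 30.3]
tool_rot: [3.139, -0.068, 0.001]
ft_force: [-6.3, -5.1, 26.0]
finger_gap: 0.004
gripper_force: 13.2
```

```bash
python3 -c "
from h import *
c=snap('wrist','w6')
cv2.imwrite('pics/z6.png',cv2.resize(c['pixels'][150:400,150:450,::-1],None,fx=2.4,fy=2.4,interpolation=2))"
```

```text
(no output)
```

View pics/z6.png

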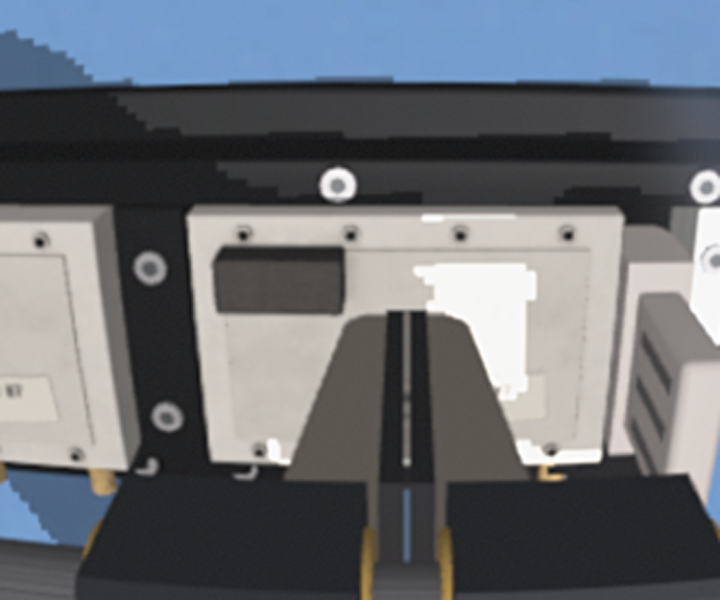

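The module is pressed to its hard stop: z stays at 30.3 mm while the force rose to 26 N, and the lid is level. The spacer stands upright at (665,370), clear of the fingers. I'm handing in.

```bash
python3 -c "
from rig import env, viewer, monitor
print(env.hand_in())"
```

```text
the job is handed in; nothing more can be done
None
```

I slid the spacer home in the right-hand gap by the thin block and let go of it. The right module is pressed flush and held at about 26 N. The job was handed in at about 10.4 s; the judge's result was not shown.

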